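# Clamp a coated coupon and hold the thickness probe on its test spot

## Robot

A 6-joint arm with a two-finger parallel gripper is mounted at the origin on a cart in front of the work surface, level with it; the furniture and walls round the work are solid. World frame = base frame: x ahead of the robot, y to its left, z up, the work surface at z = 0. Lengths are in m, angles in degrees, forces in N, time in s.
With the tool pointing down it reaches from about 0.4 to 0.825 m from the base axis. Payload 7 kg.
Tool frame: the origin (TCP) lies midway between the tips of the shut fingers; the grasp point (between the pads) lies 19 mm behind it; x points along the fingers, z is the direction in which the jaws open and shut, and the axes are right-handed (so a half turn about x gives the same grasp; the last joint's range is limited). The gripper opens to 88 mm and grips with 3 to 60 N. Pads are 19 mm wide; open, the fingers measure 130 mm over their backs; the gripper's body (78 mm by 193 mm) begins 47 mm behind the grasp point.
Start: joints at [-59.467, 20.546, 0.682, 0, -70.136, -16.507], TCP at [0.164, -0.655, 0.227] pointing down, gripper open.
Joint ranges: [-176.03, 176.03], [-82.01, 121.73], [-58.28, 71.71], [-173.87, 95.51], [-174.79, -0.11], [-173.66, 173.66]. Speed limits (degrees/s): [136.94, 136.94, 172.46, 180, 180, 180].

## Interface

Orientations are given as [roll, pitch, yaw] about the fixed x, y, z axes, in that order (R = Rz(yaw) Ry(pitch) Rx(roll)).
In Python, from plant import ctrl gives the robot as it stands. The module is installed in compiled form; this text tells all that it offers.
- The arm moves only by the tool servo_tool, never from a script. Its argument "deltas" is a list of rows, each a list of 3 entries, a list of its own where there are three numbers: the turn, a rotation vector about the tool's x, y, z in degrees, then the shift along the tool's x, y, z in cm, then the finger opening in cm, from 0 to 8.76. A call has 1 to 5 rows; each row is the pose to reach, as a shift and turn from the pose measured when the call began, along the tool's axes at that moment; what a row does not reach only later rows make up. A row lasts 1/10 s, in which the tool goes at most 50 mm and 8.59 degrees, less where a joint would pass 70% of its speed; a pose out of reach is approached as far as the arm can. A call with a gripper value outside its range is refused whole. The fingers move at their own pace and stop on an object; the grip force is fixed at half the most. Time passes only in rows, so rows that repeat a pose let the fingers close. It gives the time, the measured TCP pose, the force and the opening at its end, in the units of the state.
- ctrl.get_obs(): the state, without advancing time (a new reading comes with each control period).
- ctrl.snapshot(name): name is "scene" or "side" or "wrist"; returns a dict with "image" (420x560x3 uint8, red, green, blue), "vertical_fov" (degrees; the focal length in pixels is half the picture's height over the tangent of half this angle, whatever the lens; pixels are square), "cx", "cy" (the principal point, pixels), "rvec" (rotation vector, rad) and "tvec" (3), from world to camera coordinates, as OpenCV has them. Camera axes: x right, y down, z forward; pixel columns grow to the right and rows downward; lengths in m; the calibration is good to about 2 mm. A picture is of the moment at which its call begins. There is no depth.
- ctrl.close_job(): hands the job in, once; it reports no verdict.
The state is a dict: "clock": time; "joint_pos": joint angles; "qvel": joint speeds; "tau": joint torques, N m; "tool_pos": TCP position; "orientation": TCP orientation; "force": force on the tool from outside, world axes, zero at the start; "moment": the same for the moment, N m; "opening": finger opening in m.
Only numpy, scipy, OpenCV 4.12 (cv2) and the standard library are available. Lean on these libraries where they do the work, as an engineer would, in place of code of your own. Each camera call takes 0.05 s, during which the arm holds its last target. There are 200 camera calls.

## Task

First slide the red-handled jaw in until its black sprung pad is pressed in a little and holds the blue coupon flat and square against the fixed jaw, without forcing it. Then take the orange probe out of its leaning stand and hold it upright with its tip on the coupon, inside the white ring, pressing lightly so that the sprung brass tip goes in about half-way and does not bottom out. Finish while still holding the probe there, with the coupon still clamped and the things round about left alone.

Things in the scene. Friction and masses are not known exactly. Their poses are not given: they have to be found in the camera images.
- slide_base: Aluminium clamping slide fixed to the worktop, 90 (x) x 180 (y) x 20 mm high. Origin at its underside, at worktop height; it spans y -95 to +85 mm. The coupon lies on its top face, 20 mm up. The steel fixed jaw stands at its +y end: inner face at y = +60 mm, 80 mm wide, top 38 mm above the worktop. The sliding jaw moves along +y towards it.
- jaw (a joint): Sliding jaw, metres of travel towards the fixed jaw; range 0 (open) to 0.045, starts between 0 and 0.010. The jaw drags with about 8 N of friction and stays where it is left. Its black pad face is 35 mm short of the coupon's final place at 0: the pad just touches a coupon that lies home against the fixed jaw at 0.035, and is pushed fully into the jaw at 0.040.
- jaw_handle (a point): Red upright handle on the sliding jaw: 26 mm (x) x 14 mm (y, along the slide) x 36 mm high, standing on the grey jaw whose top is 38 mm above the worktop; handle top 74 mm. The point is on its middle line, 16 mm below its top. Axes as slide_base.
- pad (a joint): Sprung black pad on the sliding jaw's inner face, metres pressed in: 0 free, 0.005 fully in; about 1 N to start, 1 N per mm more. Anything from about 0.001 up holds the coupon.
- coupon: Loose blue painted steel coupon, 80 (x) x 60 (y, between the jaws) x 6 mm, about 0.16 kg. Origin at the centre of its underside. It starts a few mm off the fixed jaw and slightly turned; the closing jaw pushes it home and squares it, its origin then being at y = +30 mm in slide_base.
- test_spot (a point): Centre of the test spot on the coupon's top face: a white dot in a white ring (inner diameter 16 mm, outer 21 mm), 18 mm along the coupon's +x from its centre.
- stand: Probe stand fixed to the worktop: a 100 x 74 x 6 mm dark foot and a 48 x 48 mm grey block leaning 20 degrees towards the stand's -x, with a 21 mm hole along the lean. Origin at the foot's underside. The centre of the hole's mouth is at x = +8 mm, z = 63 mm.
- probe_grip (a point): Middle of the loose probe's orange grip, a cylinder 22 mm across, 60 mm long; probe 0.1 kg. z runs along the probe, away from the tip; at first it leans 20 deg in the stand. From 30 mm below this point: a black collar (30 mm across, 6 mm thick) resting on the stand, then an 18 mm nose 37 mm long in the hole; draw it out 50 mm or more along the lean. The free tip ends 83 mm below this point.
- tip (a joint): Sprung brass probe tip (6 mm in diameter, 10 mm out of the nose), metres pushed in: 0 free, 0.008 bottomed. About 1 N to start, then 0.5 N per mm, 5 N at the bottom.
- tip_end (a point): End of the probe's brass tip, on the probe's axis.
- petri_dish: Bystander: white lidded dish, 57 mm across, 14 mm high; origin at its underside.
- timer: Bystander: white countdown timer, 60 x 68 x 20 mm; origin at its underside.
- immersion_oil: Bystander: small amber bottle with a black cap, 26 mm across, 58 mm high; origin at its underside.
- coverslip_box: Bystander: small white box, 35 x 35 x 19 mm; origin at its underside.

How it is judged:
By the outcome, as a careful person would: the job done as asked, in the order asked, and still so for the second after the job is handed in, while the arm keeps its last pose, push and grip.
It also fails if it takes over 48 s, if anything falls off the work surface, if the arm or the gripper's body presses on something with over 40 N, if the wrist force passes 120 N, or if a joint passes its speed limit or range.

## Working session

There is one attempt and no reset: what is moved stays moved. The work goes in short steps, Python scripts to look and compute and a tool call to move; the robot and the scene stay as the last step left them, time stands still between calls to the robot, and variables do not carry over. Pictures are saved under pics/ and viewed, on a budget of 10 in all, crops included, one or two more only if the job needs it, and the job is handed in when it is done.

Besides the shell and the picture viewer there is one more tool, called by a JSON object that holds its "name" and its "arguments". servo_tool: Moves the arm, as the interface text tells. Its arguments: {"type":"object","properties":{"deltas":{"type":"array","items":{"type":"array"}}},"required":["deltas"]}

```bash
mkdir -p pics; cat > h.py <<'E'
import numpy as np,cv2
from plant import ctrl
from scipy.spatial.transform import Rotation as Ro
def snap(n):
    s=ctrl.snapshot(n); h=s["image"].shape[0]
    s["f"]=h/2/np.tan(np.radians(s["vertical_fov"])/2)
    s["R"]=cv2.Rodrigues(np.array(s["rvec"],float))[0]; s["t"]=np.array(s["tvec"],float).ravel()
    s["C"]=-s["R"].T@s["t"]; return s
def ray(s,u,v): 
    d=s["R"].T@np.array([(u-s["cx"])/s["f"],(v-s["cy"])/s["f"],1]); return d/np.linalg.norm(d)
def onz(s,u,v,z):
    d=ray(s,u,v); return s["C"]+d*(z-s["C"][2])/d[2]
def proj(s,p):
    c=s["R"]@np.array(p,float)+s["t"]; return np.array([s["cx"],s["cy"]])+s["f"]*c[:2]/c[2]
def tri(s1,p1,s2,p2):
    d1,d2=ray(s1,*p1),ray(s2,*p2); A=np.stack([d1,-d2],1)
    k=np.linalg.lstsq(A,s2["C"]-s1["C"],rcond=None)[0]
    a=s1["C"]+k[0]*d1;b=s2["C"]+k[1]*d2; return (a+b)/2,np.linalg.norm(a-b)
def save(s,n): cv2.imwrite(f"pics/{n}.png",s["image"][:,:,::-1])
def toolR(o=None):
    o=o or ctrl.get_obs(); return Ro.from_euler('xyz',o["orientation"],degrees=True).as_matrix()
E
python3 - <<'E'
from h import *
ims=[]
for n in("scene","side","wrist"):
    s=snap(n);save(s,n+"0");print(n,s["C"].round(3),s["R"][2].round(2),s["f"])
o=ctrl.get_obs();print(o);print(toolR().round(3))
E
```

```text
scene [-0.558  0.843  0.878] [ 0.69 -0.53 -0.5 ] 524.7900347618887
side [ 0.775 -0.498  1.043] [-0.2   0.44 -0.88] 384.01350896897367
wrist [ 0.1   -0.671  0.383] [ 0.24  0.06 -0.97] 344.73356808627915
{'clock': 0.15, 'joint_pos': array([-5.94693279e+01,  2.05798574e+01,  6.45211771e-01, -1.29463032e-02,
       -7.01368796e+01, -1.65060433e+01]), 'qvel': array([-0.02357376, -0.15229345, -0.00582446,  0.01311996,  0.0562341 ,
        0.02815363]), 'tau': array([-1.25528997e-03, -5.83276176e+01,  2.93289685e+01,  7.00105146e+00,
        8.81489221e-03, -1.21693665e-04]), 'tool_pos': array([ 0.16343768, -0.65452401,  0.22586283]), 'orientation': array([  6.84926818,  89.92744618, 110.86949049]), 'force': array([-1.01565886,  0.25592345, -0.6996082 ]), 'moment': array([ 0.02754878,  0.00566873, -0.00317577]), 'opening': 0.0877169055776523}
[[-0.    -0.97  -0.242]
 [ 0.001 -0.242  0.97 ]
 [-1.     0.     0.001]]
```

View pics/scene0.png

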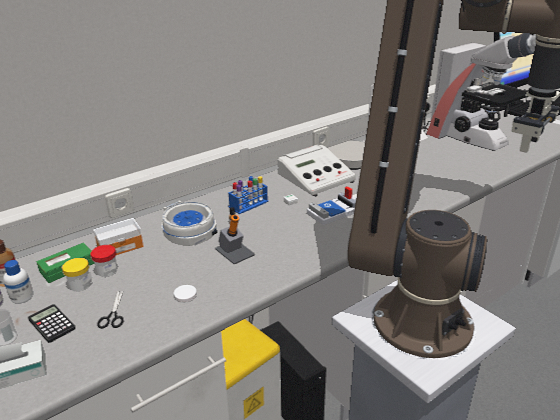

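View pics/side0.png

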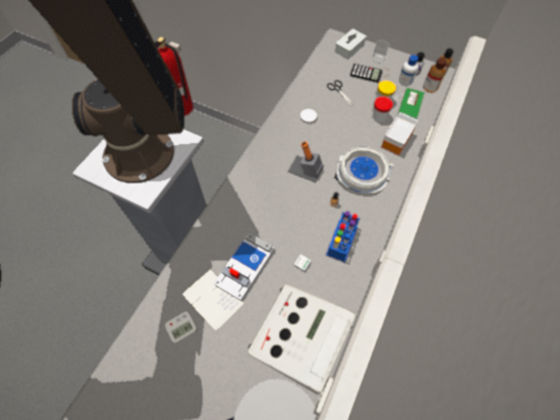

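The scene view shows the slide near (330,208) and the stand and probe near (233,240). The side view shows the slide at (245,265), its red handle at (236,271), the coupon at (250,257), and the probe from (306,145) to (311,162). The bystanders lie clear of both.

```bash
python3 - <<'E'
from h import *
S={}
for n in("scene","side"):
    s=snap(n);S[n]=s
    hsv=cv2.cvtColor(s["image"],cv2.COLOR_RGB2HSV)
    boxes={"scene":dict(red=(335,180,360,202),blue=(305,190,360,222),org=(220,205,250,245)),"side":dict(red=(222,258,250,290),blue=(225,235,275,285),org=(295,135,325,170))}[n]
    for c,(x0,y0,x1,y1) in boxes.items():
        sub=hsv[y0:y1,x0:x1].astype(int)
        H,Sa,V=sub[...,0],sub[...,1],sub[...,2]
        if c=="red": m=((H<6)|(H>172))&(Sa>150)&(V>70)
        elif c=="blue": m=(H>95)&(H<125)&(Sa>110)
        else: m=(H>=3)&(H<18)&(Sa>140)&(V>60)
        ys,xs=np.nonzero(m); p=np.c_[xs+x0,ys+y0].astype(np.float32)
        r=cv2.minAreaRect(p); s[c]=p.mean(0); print(n,c,len(p),p.mean(0),r, cv2.boxPoints(r).round(1).tolist())
        if n=="side" and c=="blue":
            b=np.array([onz(s,*q,0.026)[:2] for q in cv2.boxPoints(r)]);print(b.round(3),np.linalg.norm(np.diff(b,axis=0),axis=1))
for c in("red","blue","org"): print(c,tri(S["scene"],S["scene"][c],S["side"],S["side"][c]))
print("red side @.056",onz(S["side"],*S["side"]["red"],.056))
def big(s,x0,y0,x1,y1,k): return cv2.resize(s["image"][y0:y1,x0:x1],None,fx=k,fy=k,interpolation=cv2.INTER_CUBIC)
a=big(S["side"],205,225,285,305,5);b=big(S["side"],270,120,350,200,5)
cv2.imwrite("pics/crop1.png",np.hstack([a,b])[:,:,::-1])
E
```

```text
scene red 68 [347.83823 192.17647] ((348.0, 192.5), (11.0, 6.0), 90.0) [[345.0, 187.0], [351.0, 187.0], [351.0, 198.0], [345.0, 198.0]]
scene blue 194 [331.9742  207.90721] ((331.5249328613281, 207.47242736816406), (23.265106201171875, 13.230635643005371), 41.987213134765625) [[318.5, 204.60000610351562], [327.29998779296875, 194.8000030517578], [344.6000061035156, 210.3000030517578], [335.70001220703125, 220.1999969482422]]
scene org 126 [232.96825 224.14285] ((233.49703979492188, 224.03822326660156), (8.206526756286621, 18.40715980529785), 4.398705005645752) [[228.6999969482422, 232.89999389648438], [230.10000610351562, 214.5], [238.3000030517578, 215.1999969482422], [236.89999389648438, 233.5]]
side red 53 [233.96227 272.67926] ((233.75001525878906, 272.25), (11.31370735168457, 4.949747085571289), 45.0) [[228.0, 270.0], [231.5, 266.5], [239.5, 274.5], [236.0, 278.0]]
side blue 437 [247.86499 255.27689] ((248.29693603515625, 255.145263671875), (27.22698211669922, 19.11465835571289), 30.465543746948242) [[231.6999969482422, 256.5], [241.39999389648438, 240.0], [264.8999938964844, 253.8000030517578], [255.1999969482422, 270.29998779296875]]
[[ 0.473 -0.189]
 [ 0.472 -0.133]
 [ 0.553 -0.14 ]
 [ 0.551 -0.196]] [0.05690156 0.08106164 0.05575179]
side org 87 [306.63217 150.70116] ((306.5583801269531, 150.6605682373047), (17.343460083007812, 5.382452964782715), 70.01689147949219) [[301.1000061035156, 143.39999389648438], [306.1000061035156, 141.60000610351562], [312.1000061035156, 157.89999389648438], [307.0, 159.6999969482422]]
red (array([ 0.51120908, -0.23590487,  0.05693183]), np.float64(0.0020412000911726007))
blue (array([ 0.51057658, -0.16534555,  0.02346239]), np.float64(0.0010082158818896748))
org (array([0.52480853, 0.19720489, 0.09508155]), np.float64(0.0026215376288840327))
red side @.056 [ 0.51023486 -0.23637673  0.056     ]
```

View pics/crop1.png

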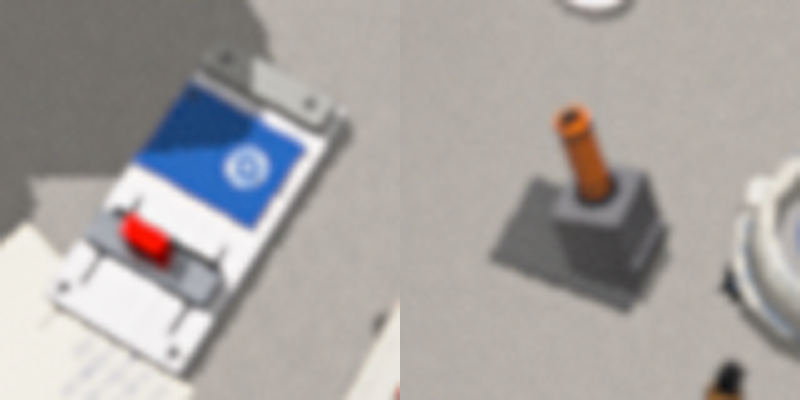

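The crop shows the fixed jaw top right (mean px ~ (265,243)), the coupon with its ring on world +x, and the red handle lower left. The slide's +y points roughly along world +y, turned about −5°. The probe leans towards (−x, in the stand's frame), to the upper left. I'll move above the slide for a wrist view.

{"name": "servo_tool", "arguments": {"deltas": [[[4, 0, 0], [1, -3.9, 3.1], 8.7], [[8, 0, 0], [2, -7.8, 6.2], 8.7], [[12, 0, 0], [3, -11.7, 9.3], 8.7], [[16, 0, 0], [4, -15.6, 12.4], 8.7], [[18, 0, 0], [4.7, -19.5, 15.5], 8.7]]}}

```text
clock: 0.75
tool_pos: [0.3135, -0.4582, 0.1792]
orientation: [25.6, 89.9, 111.4]
force: [1.4, -1.1, 0.4]
opening: 0.0869
```

```bash
cat >> h.py <<'E'
def Rdown(a): # tool z at world angle a deg, pointing down
    a=np.radians(a);x=np.array([0,0,-1.]);z=np.array([np.cos(a),np.sin(a),0]);return np.stack([x,np.cross(z,x),z],1)
def goal(p,R,o=None):
    o=o or ctrl.get_obs();T=toolR(o)
    print("t",o["clock"],"turn",np.degrees(Ro.from_matrix(T.T@R).as_rotvec()).round(2),"shift cm",(100*T.T@(np.array(p)-o["tool_pos"])).round(2),"pos",o["tool_pos"].round(4),"F",np.array(o["force"]).round(2),"open",round(o["opening"],4))
E
python3 - <<'E'
from h import *
goal((.511,-.2,.18),Rdown(85))
E
```

```text
t 0.75 turn [ 0.84  0.05 -0.03] shift cm [ -0.06 -17.83  27.19] pos [ 0.3135 -0.4582  0.1792] F [ 1.38 -1.11  0.39] open 0.0869
```

{"name": "servo_tool", "arguments": {"deltas": [[[0.4, 0, 0], [0, -2.7, 4.1], 8.7], [[0.8, 0, 0], [0, -5.4, 8.2], 8.7], [[0.8, 0, 0], [0, -8.1, 12.3], 8.7], [[0.8, 0, 0], [0, -10.8, 16.4], 8.7], [[0.8, 0, 0], [0, -13.5, 20.5], 8.7]]}}

```text
clock: 1.25
tool_pos: [0.4639, -0.2617, 0.1796]
orientation: [-6.5, 90.0, 78.6]
force: [0.6, -0.6, -0.1]
opening: 0.0871
```

{"name": "servo_tool", "arguments": {"deltas": [[[0, 0, 0], [0, -2.3, 3.5], 8.7], [[0, 0, 0], [0, -4.3, 6.7], 8.7], [[0, 0, 0], [0, -4.3, 6.7], 8.7]]}}

```text
clock: 1.55
tool_pos: [0.5151, -0.1956, 0.1797]
orientation: [-49.7, 89.9, 35.6]
force: [-0.8, 0.5, -0.4]
opening: 0.087
```

```bash
python3 - <<'E'
from h import *
goal((.511,-.2,.18),Rdown(85))
s=snap("wrist");save(s,"w1");
hsv=cv2.cvtColor(s["image"],cv2.COLOR_RGB2HSV).astype(int);H,Sa,V=hsv[...,0],hsv[...,1],hsv[...,2]
for n,m,z in(("red",((H<6)|(H>172))&(Sa>150)&(V>70),.074),("blue",(H>95)&(H<125)&(Sa>110),.026)):
    c=max(cv2.findContours(m.astype(np.uint8),0,2)[0],key=cv2.contourArea)
    b=cv2.boxPoints(cv2.minAreaRect(c));print(n,cv2.contourArea(c),b.round(1).tolist(),np.array([onz(s,*q,z) for q in b]).round(4).tolist())
print(s["C"])
E
```

```text
t 1.55 turn [0.28 0.05 0.06] shift cm [-0.03  0.37 -0.47] pos [ 0.5151 -0.1956  0.1797] F [-0.78  0.55 -0.39] open 0.087
red 577.0 [[217.0, 185.0], [236.0, 185.0], [236.0, 222.0], [217.0, 222.0]] [[0.4926, -0.24, 0.074], [0.4938, -0.2254, 0.074], [0.5234, -0.2287, 0.074], [0.5221, -0.2437, 0.074]]
blue 5286.5 [[279.0, 147.0], [345.0, 147.0], [345.0, 232.0], [279.0, 232.0]] [[0.471, -0.1899, 0.026], [0.4757, -0.1314, 0.026], [0.5551, -0.1339, 0.026], [0.55, -0.1962, 0.026]]
[ 0.44933901 -0.19028308  0.33709137]
```

View pics/w1.png

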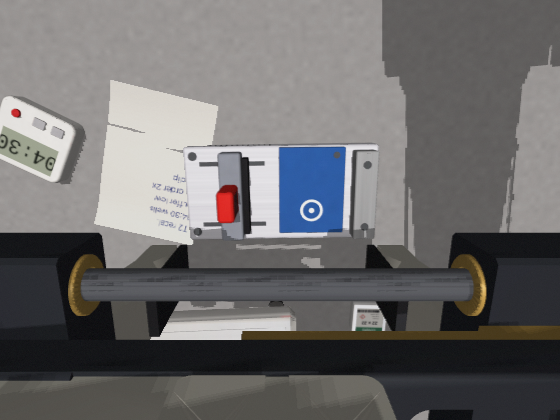

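The wrist view shows the slide spanning columns 185–378 and rows 145–240. The red handle is at (227,203), the black pad face near column 250, the coupon at columns 279–345, the ring at (311,210) and the fixed jaw's inner face near column 354. Next I'll take edge profiles for the slide's yaw and the remaining travel.

```bash
python3 - <<'E'
from h import *
s=snap("wrist");im=s["image"].astype(int)
for r in(168,174,180): print(r,[f"{c}:{tuple(im[r,c])}" for c in list(range(238,256))] if r==174 else "")
g=im.sum(2)/3
print("fixed",[(c,int(g[165:185,c].mean())) for c in range(341,384)])
print("left",[(c,int(g[175:230,c].mean())) for c in range(180,190)])
for c in (200,265,350): print("col",c,[(r,int(g[r,c])) for r in list(range(140,152))+list(range(230,246))])
yd=np.array([np.cos(np.radians(85)),np.sin(np.radians(85))])
for n,u,v,z in(("padtop",250,174,.036),("fix",354.5,174,.038),("baseL",184,200,.02),("baseR",378,200,.02),("hL",217,200,.074),("hR",235,200,.074),("ring",311.5,210,.026)):
    p=onz(s,u,v,z);print(n,p.round(4),"along",(p[:2]@yd).round(4))
E
```

```text
168 
174 ['238:(np.int64(144), np.int64(145), np.int64(154))', '239:(np.int64(144), np.int64(146), np.int64(155))', '240:(np.int64(137), np.int64(139), np.int64(147))', '241:(np.int64(120), np.int64(122), np.int64(129))', '242:(np.int64(72), np.int64(74), np.int64(79))', '243:(np.int64(37), np.int64(35), np.int64(39))', '244:(np.int64(35), np.int64(34), np.int64(36))', '245:(np.int64(35), np.int64(34), np.int64(35))', '246:(np.int64(37), np.int64(35), np.int64(38))', '247:(np.int64(38), np.int64(37), np.int64(39))', '248:(np.int64(39), np.int64(37), np.int64(40))', '249:(np.int64(23), np.int64(22), np.int64(25))', '250:(np.int64(55), np.int64(54), np.int64(56))', '251:(np.int64(196), np.int64(195), np.int64(199))', '252:(np.int64(223), np.int64(222), np.int64(225))', '253:(np.int64(225), np.int64(224), np.int64(227))', '254:(np.int64(225), np.int64(223), np.int64(227))', '255:(np.int64(225), np.int64(223), np.int64(227))']
180 
fixed [(341, 100), (342, 100), (343, 100), (344, 100), (345, 102), (346, 172), (347, 220), (348, 225), (349, 225), (350, 224), (351, 224), (352, 214), (353, 1
[... 1111 characters left out ...]
6), (242, 96), (243, 97), (244, 98), (245, 130)]
col 350 [(140, 153), (141, 153), (142, 153), (143, 152), (144, 132), (145, 110), (146, 170), (147, 207), (148, 220), (149, 225), (150, 228), (151, 229), (230, 133), (231, 125), (232, 126), (233, 128), (234, 130), (235, 141), (236, 139), (237, 132), (238, 128), (239, 97), (240, 97), (241, 96), (242, 96), (243, 95), (244, 94), (245, 95)]
padtop [ 0.4899 -0.2183  0.036 ] along -0.1748
fix [ 0.4971 -0.1274  0.038 ] along -0.0836
baseL [ 0.5115 -0.2842  0.02  ] along -0.2385
baseR [ 0.5265 -0.1021  0.02  ] along -0.0558
hL [ 0.5028 -0.2427  0.074 ] along -0.1979
hR [ 0.5039 -0.2287  0.074 ] along -0.1839
ring [ 0.5295 -0.1656  0.026 ] along -0.1188
```

```bash
python3 - <<'E'
from h import *
goal((.509,-.236,.10),Rdown(86))
goal((.509,-.236,.044),Rdown(86))
E
```

```text
t 1.65 turn [-0.83  0.05 -0.02] shift cm [ 7.95  0.05 -3.84] pos [ 0.5128 -0.1978  0.1795] F [-0.2  -0.66 -0.21] open 0.0869
t 1.65 turn [-0.83  0.05 -0.02] shift cm [13.55  0.05 -3.85] pos [ 0.5128 -0.1978  0.1795] F [-0.2  -0.66 -0.21] open 0.0869
```

{"name": "servo_tool", "arguments": {"deltas": [[[-0.8, 0, 0], [3, 0, -2.5], 8.0], [[-0.8, 0, 0], [6, 0, -3.85], 7.0], [[-0.8, 0, 0], [9, 0, -3.85], 6.0], [[-0.8, 0, 0], [12, 0, -3.85], 5.0], [[-0.8, 0, 0], [13.5, 0, -3.85], 4.5]]}}

```text
clock: 2.15
tool_pos: [0.5069, -0.2371, 0.042]
orientation: [71.2, 89.8, 157.1]
force: [-0.2, -0.3, -0.3]
opening: 0.0535
```

{"name": "servo_tool", "arguments": {"deltas": [[[0, 0, 0], [0, 0, 0], 4.5], [[0, 0, 0], [0, 0, 0], 4.5]]}}

```text
clock: 2.35
tool_pos: [0.506, -0.238, 0.042]
orientation: [76.3, 89.7, 162.1]
force: [-0.7, 0.5, -0.2]
opening: 0.0455
```

```bash
python3 - <<'E'
from h import *
goal((.509,-.236,.044),Rdown(86))
E
```

```text
t 2.35 turn [-0.24  0.07 -0.29] shift cm [-0.2  -0.28  0.22] pos [ 0.506 -0.238  0.042] F [-0.67  0.46 -0.24] open 0.0455
```

{"name": "servo_tool", "arguments": {"deltas": [[[0, 0, 0], [-0.2, -0.25, 0.2], 3.0], [[0, 0, 0], [-0.2, -0.25, 0.2], 1.5], [[0, 0, 0], [-0.2, -0.25, 0.2], 0.8], [[0, 0, 0], [-0.2, -0.25, 0.2], 0.8], [[0, 0, 0], [-0.2, -0.25, 0.2], 0.8]]}}

```text
clock: 2.85
tool_pos: [0.5089, -0.2361, 0.0444]
orientation: [76.4, 89.7, 162.2]
force: [-0.3, 1.2, 2.9]
opening: 0.014
```

```bash
python3 - <<'E'
from h import *
goal((.509,-.236,.044),Rdown(86))
E
```

```text
t 2.85 turn [-0.22  0.06 -0.25] shift cm [ 0.04 -0.01  0.01] pos [ 0.5089 -0.2361  0.0444] F [-0.32  1.25  2.91] open 0.014
```

{"name": "servo_tool", "arguments": {"deltas": [[[0, 0, 0], [0, 0, 0.6], 0.8], [[0, 0, 0], [0, 0, 1.2], 0.8], [[0, 0, 0], [0, 0, 1.8], 0.8], [[0, 0, 0], [0, 0, 2.3], 0.8], [[0, 0, 0], [0, 0, 2.8], 0.8]]}}

```text
clock: 3.35
tool_pos: [0.5107, -0.209, 0.0444]
orientation: [93.6, 89.7, 179.4]
force: [0.4, -8.2, -1.9]
opening: 0.0137
```

{"name": "servo_tool", "arguments": {"deltas": [[[0, 0, 0], [0, 0, 0.1], 0.8], [[0, 0, 0], [0, 0, 0.2], 0.8], [[0, 0, 0], [0, 0, 0.3], 0.8]]}}

```text
clock: 3.65
tool_pos: [0.5109, -0.2071, 0.0444]
orientation: [108.8, 89.7, -165.3]
force: [0.1, -8.9, -2.2]
opening: 0.0138
```

```bash
cat > m.py <<'E'
from h import *
goal((.509,-.236,.044),Rdown(86))
F=[];im=None
for i in range(4):
    s=snap("wrist");F.append(ctrl.get_obs()["force"])
print(np.mean(F,0).round(2))
g=s["image"]
import sys
save(s,sys.argv[1])
E
python3 m.py w2
```

```text
t 3.65 turn [-0.15 -0.1  -0.3 ] shift cm [ 0.05 -0.02 -2.9 ] pos [ 0.5109 -0.2071  0.0444] F [ 0.06 -8.93 -2.16] open 0.0138
[-0.11 -7.49 -2.12]
```

View pics/w2.png

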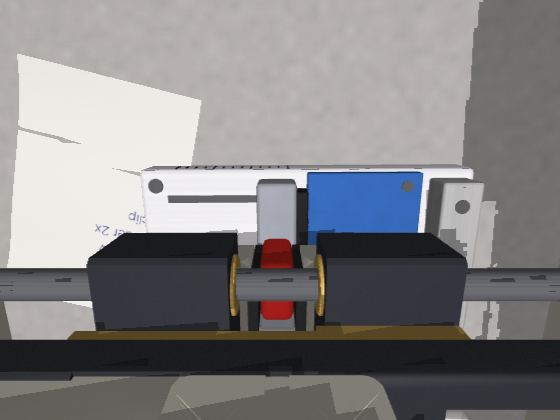

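The pad (columns 296–308) now meets the coupon, which spans columns 308–421. The fixed jaw's face is at about 427, so 3 mm is left. I'll go on in small steps and watch the force.

{"name": "servo_tool", "arguments": {"deltas": [[[0, 0, 0], [0, 0, 0.1], 0.8], [[0, 0, 0], [0, 0, 0.2], 0.8], [[0, 0, 0], [0, 0, 0.3], 0.8], [[0, 0, 0], [0, 0, 0.35], 0.8]]}}

```text
clock: 4.25
tool_pos: [0.511, -0.2046, 0.0444]
orientation: [119.4, 89.7, -154.8]
force: [-0.3, -9.0, -2.8]
opening: 0.0139
```

```bash
cat > m.py <<'E'
from h import *
import sys
goal((.509,-.236,.044),Rdown(86))
F=[]
for i in range(4):
    s=snap("wrist");F.append(ctrl.get_obs()["force"])
print(np.mean(F,0).round(2))
im=s["image"].astype(int);r=slice(205,225)
print([(c,*im[r,c].mean(0).astype(int)) for c in list(range(293,314))])
print([(c,*im[r,c].mean(0).astype(int)) for c in list(range(400,440))])
save(s,sys.argv[1])
E
python3 m.py w3
```

```text
t 4.25 turn [-0.14 -0.17 -0.3 ] shift cm [ 0.05 -0.02 -3.15] pos [ 0.511  -0.2046  0.0444] F [-0.3  -9.02 -2.84] open 0.0139
[ 0.25 -8.74 -2.5 ]
[(293, np.int64(159), np.int64(161), np.int64(171)), (294, np.int64(145), np.int64(147), np.int64(157)), (295, np.int64(134), np.int64(136), np.int64(144)), (296, np.int64(76), np.int64(77), np.int64(81)), (297, np.int64(44), np.int64(43), np.int64(46)), (298, np.int64(42), np.int64(40), np.int64(43)), (299, np.int64(42), np.int64(40), np.int64(43)), (300, np.int64(41), np.int64(39), np.int64(42)), (301, np.int64(41), np.int64(39), np.int64(42)), (302, np.int64(41), np.int64(39), np.int64(41)), (303, np.int64(40), np.int64(39), np.int64(41)), (304, np.int64(40), np.int64(39), np.int64(41)), (305, np.int64(40), np.int64(39), np.int64(41)), (306, np.int64(31), np.int64(30), np.int64(33)), (307, np.int64(29), np.int64(48), np.int64(80)), (308, np.int64(51), np.int64(100), np.int64(177)), (309, np.int64(55), np.int64(106), np.int64(188)), (310, np.int64(55), np.int64(106), np.int64(188)), (311, np.int64(55), np.int64(107), np.int64(188)), (312, 
[... 1419 characters left out ...]
(426, np.int64(74), np.int64(73), np.int64(74)), (427, np.int64(75), np.int64(74), np.int64(74)), (428, np.int64(74), np.int64(74), np.int64(74)), (429, np.int64(74), np.int64(74), np.int64(74)), (430, np.int64(74), np.int64(74), np.int64(74)), (431, np.int64(73), np.int64(73), np.int64(73)), (432, np.int64(73), np.int64(73), np.int64(73)), (433, np.int64(74), np.int64(74), np.int64(74)), (434, np.int64(83), np.int64(83), np.int64(83)), (435, np.int64(112), np.int64(111), np.int64(112)), (436, np.int64(146), np.int64(146), np.int64(146)), (437, np.int64(169), np.int64(169), np.int64(169)), (438, np.int64(183), np.int64(182), np.int64(182)), (439, np.int64(191), np.int64(191), np.int64(191))]
```

{"name": "servo_tool", "arguments": {"deltas": [[[0, 0, 0], [0, 0, 0.15], 0.8], [[0, 0, 0], [0, 0, 0.3], 0.8], [[0, 0, 0], [0, 0, 0.4], 0.8], [[0, 0, 0], [0, 0, 0.48], 0.8], [[0, 0, 0], [0, 0, 0.48], 0.8]]}}

```text
clock: 4.95
tool_pos: [0.5113, -0.2008, 0.0444]
orientation: [127.4, 89.6, -146.7]
force: [0.7, -8.8, -1.3]
opening: 0.0138
```

```bash
sed -i 's/\*im\[r,c\].mean(0).astype(int))/int(im[r,c].mean()),int(im[r,c,2].mean()))/g' m.py; python3 m.py w4
```

```text
t 4.95 turn [-0.12 -0.24 -0.32] shift cm [ 0.06 -0.03 -3.52] pos [ 0.5113 -0.2008  0.0444] F [ 0.69 -8.75 -1.33] open 0.0138
[ 0.39 -8.9  -2.27]
[(293, 164, 171), (294, 151, 157), (295, 139, 145), (296, 84, 87), (297, 46, 48), (298, 41, 43), (299, 41, 43), (300, 41, 42), (301, 40, 41), (302, 40, 41), (303, 40, 41), (304, 38, 39), (305, 29, 31), (306, 98, 158), (307, 115, 186), (308, 117, 188), (309, 117, 189), (310, 117, 189), (311, 117, 189), (312, 117, 189), (313, 117, 189)]
[(400, 116, 187), (401, 116, 187), (402, 116, 187), (403, 116, 187), (404, 116, 187), (405, 116, 187), (406, 116, 187), (407, 116, 187), (408, 116, 187), (409, 116, 187), (410, 116, 187), (411, 116, 187), (412, 116, 187), (413, 116, 187), (414, 116, 187), (415, 116, 187), (416, 111, 178), (417, 94, 136), (418, 78, 90), (419, 74, 75), (420, 74, 75), (421, 74, 74), (422, 74, 74), (423, 74, 74), (424, 73, 73), (425, 74, 74), (426, 75, 75), (427, 92, 92), (428, 128, 127), (429, 159, 158), (430, 176, 176), (431, 188, 188), (432, 193, 193), (433, 193, 192), (434, 191, 191), (435, 192, 191), (436, 193, 192), (437, 192, 192), (438, 191, 190), (439, 189, 189)]
```

{"name": "servo_tool", "arguments": {"deltas": [[[0, 0, 0], [0, 0, 0.1], 0.8], [[0, 0, 0], [0, 0, 0.2], 0.8], [[0, 0, 0], [0, 0, 0.28], 0.8], [[0, 0, 0], [0, 0, 0.28], 0.8]]}}

```text
clock: 5.55
tool_pos: [0.5114, -0.1993, 0.0444]
orientation: [134.8, 89.5, -139.4]
force: [0.6, -11.2, -2.1]
opening: 0.0141
```

```bash
python3 m.py w5
```

```text
t 5.55 turn [-0.11 -0.32 -0.33] shift cm [ 0.06 -0.03 -3.68] pos [ 0.5114 -0.1993  0.0444] F [  0.56 -11.2   -2.11] open 0.0141
[  0.16 -10.29  -2.43]
[(293, 164, 171), (294, 151, 157), (295, 139, 145), (296, 86, 89), (297, 47, 49), (298, 41, 42), (299, 40, 41), (300, 40, 41), (301, 38, 39), (302, 29, 30), (303, 98, 158), (304, 115, 186), (305, 117, 189), (306, 117, 189), (307, 117, 189), (308, 117, 189), (309, 117, 189), (310, 117, 189), (311, 118, 190), (312, 118, 190), (313, 118, 190)]
[(400, 116, 187), (401, 116, 187), (402, 116, 187), (403, 116, 187), (404, 115, 187), (405, 116, 187), (406, 116, 187), (407, 116, 187), (408, 116, 187), (409, 116, 187), (410, 116, 187), (411, 116, 187), (412, 116, 187), (413, 113, 182), (414, 97, 146), (415, 78, 94), (416, 74, 76), (417, 74, 74), (418, 74, 74), (419, 74, 74), (420, 74, 74), (421, 73, 73), (422, 73, 73), (423, 75, 75), (424, 92, 93), (425, 129, 128), (426, 160, 160), (427, 177, 177), (428, 189, 189), (429, 194, 193), (430, 193, 193), (431, 192, 192), (432, 192, 192), (433, 193, 193), (434, 193, 192), (435, 191, 191), (436, 189, 189), (437, 188, 188), (438, 187, 187), (439, 180, 179)]
```

The pad has narrowed by about 4.3 px, which is about 2 mm pressed. The coupon is home and the force has risen to ~10–11 N. I'll release and retreat.

{"name": "servo_tool", "arguments": {"deltas": [[[0, 0, 0], [0, 0, 0], 1.4], [[0, 0, 0], [0, 0, 0], 2.5], [[0, 0, 0], [0, 0, 0], 4.0], [[0, 0, 0], [-1, 0, 0], 4.0], [[0, 0, 0], [-4, 0, 0], 4.0]]}}

```text
clock: 6.25
tool_pos: [0.5097, -0.1987, 0.0829]
orientation: [116.1, 89.3, -158.0]
force: [0.6, 0.1, 0.0]
opening: 0.0379
```

{"name": "servo_tool", "arguments": {"deltas": [[[0, 0, 0], [-4, 0, 0], 4.0], [[0, 0, 0], [-8, 0, 0], 5.0], [[0, 0, 0], [-12, 0, 0], 6.0], [[0, 0, 0], [-12, 0, 0], 7.0]]}}

```text
clock: 6.65
tool_pos: [0.5142, -0.1987, 0.2099]
orientation: [176.8, 89.6, -97.3]
force: [0.4, 0.9, -1.4]
opening: 0.0587
```

```bash
cat > p.py <<'E'
from h import *
s=snap("wrist");save(s,"w6")
hsv=cv2.cvtColor(s["image"],cv2.COLOR_RGB2HSV).astype(int);H,Sa,V=hsv[...,0],hsv[...,1],hsv[...,2]
im=s["image"]; m=(im.min(2)>185)
cs=[c for c in cv2.findContours(m.astype(np.uint8),1,1)[0] if 20<cv2.contourArea(c)<1500]
for c in cs:
    e=cv2.minAreaRect(c); p=onz(s,*e[0],.026)
    if .49<p[0]<.57 and -.2<p[1]<-.12: print("white",e,p.round(4))
mb=((H>95)&(H<125)&(Sa>110)).astype(np.uint8);c=max(cv2.findContours(mb,0,1)[0],key=cv2.contourArea)
b=cv2.boxPoints(cv2.minAreaRect(c));b=np.array([onz(s,*q,.026) for q in b]);print("blue",b.round(4).tolist(),b.mean(0),np.linalg.norm(np.diff(b,axis=0),axis=1),[np.degrees(np.arctan2(*(b[i+1]-b[i])[1::-1])) for i in range(3)])
A=snap("scene");B=snap("side");P={}
for n,pts in dict(scene=A,side=B).items():
    s=pts;x0,y0,x1,y1=(220,205,250,245) if n=="scene" else (295,135,325,170)
    h=cv2.cvtColor(s["image"],cv2.COLOR_RGB2HSV).astype(int)[y0:y1,x0:x1]
    m=(h[...,0]>=3)&(h[...,0]<18)&(h[...,1]>120)&(h[...,2]>50);ys,xs=np.nonzero(m);p=np.c_[xs+x0,ys+y0].astype(float)
    c=p.mean(0);_,_,vt=np.linalg.svd(p-c);d=vt[0]*np.sign(-vt[0][1]);t=(p-c)@d;P[n]=(c,d,t.min(),t.max());print(n,P[n])
# planes through each camera and axis line -> 3D axis
def pl(s,c,d): return np.cross(ray(s,*(c-8*d)),ray(s,*(c+8*d)))
d=np.cross(pl(A,*P["scene"][:2]),pl(B,*P["side"][:2]));d/=np.linalg.norm(d);d*=np.sign(d[2])
print("axis",d,"lean",np.degrees(np.arccos(d[2])),"az",np.degrees(np.arctan2(d[1],d[0])),"mid",tri(A,P["scene"][0],B,P["side"][0]))
E
python3 p.py
```

```text
white ((317.5, 226.5), (3.0, 59.0), 90.0) [ 0.5553 -0.1606  0.026 ]
white ((319.75, 203.75003051757812), (16.26345443725586, 16.970561981201172), 45.0) [ 0.5313 -0.1574  0.026 ]
white ((319.5, 203.5), (19.0, 19.0), 90.0) [ 0.531  -0.1576  0.026 ]
blue [[0.4716, -0.1831, 0.026], [0.4757, -0.1248, 0.026], [0.5539, -0.1261, 0.026], [0.5497, -0.1877, 0.026]] [ 0.51270088 -0.15541091  0.026     ] [0.05839378 0.07819044 0.06178239] [np.float64(86.01236047062824), np.float64(-0.9351135583652084), np.float64(-93.89326497378288)]
scene (array([232.97709924, 223.99236641]), array([ 0.12291627, -0.99241704]), np.float64(-9.305263038340097), np.float64(10.042325890569265))
side (array([306.54901961, 150.60784314]), array([-0.3257195 , -0.94546645]), np.float64(-9.058554359172279), np.float64(8.968692283474285))
axis [-0.43863988  0.14637993  0.88666114] lean 27.543360360484705 az 161.5454641345146 mid (array([0.52462746, 0.19713547, 0.0956012 ]), np.float64(0.0028376816593460364))
```

View pics/w6.png

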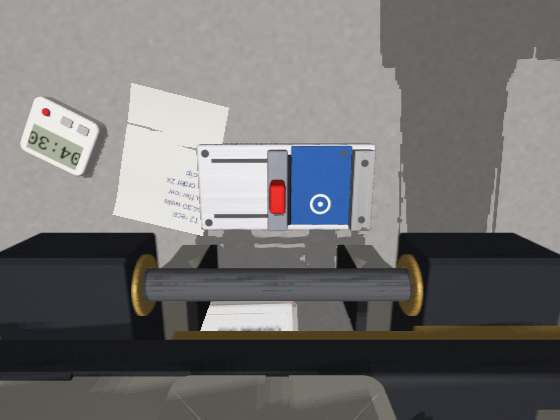

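The coupon is clamped square. The ring is at px (319.5,203.5), which puts the test spot at about (0.531, −0.157). Next I'll go to the stand.

{"name": "servo_tool", "arguments": {"deltas": [[[0, 0, 0], [-1, 0, 4.5], 8.0], [[0, 0, 0], [-2, -0.5, 9], 8.0], [[0, 0, 0], [-3, -1, 13.5], 8.0], [[0, 0, 0], [-4, -1.5, 18], 8.0], [[0, 0, 0], [-4, -1.8, 22.5], 8.0]]}}

```text
clock: 7.3
tool_pos: [0.5456, 0.0272, 0.2424]
orientation: [117.6, 89.4, -156.6]
force: [1.5, -0.0, -0.1]
opening: 0.0799
```

{"name": "servo_tool", "arguments": {"deltas": [[[0, 0, 0], [0, 0, 4.5], 8.0], [[0, 0, 0], [0, 0, 9], 8.0], [[0, 0, 0], [0, 0, 13], 8.0], [[0, 0, 0], [0, 0, 16], 8.0], [[0, 0, 0], [0, 0, 16.8], 8.0]]}}

```text
clock: 7.8
tool_pos: [0.557, 0.1973, 0.2397]
orientation: [119.3, 89.2, -154.7]
force: [0.4, 0.3, -0.2]
opening: 0.08
```

```bash
python3 - <<'E'
from h import *
goal((.56,.197,.25),Rdown(86))
s=snap("wrist");save(s,"w7");print(s["C"])
h=cv2.cvtColor(s["image"],cv2.COLOR_RGB2HSV).astype(int)
m=((h[...,0]>=3)&(h[...,0]<18)&(h[...,1]>120)&(h[...,2]>50)).astype(np.uint8)
for c in cv2.findContours(m,0,1)[0]:
    if cv2.contourArea(c)>60: print(cv2.contourArea(c),cv2.minAreaRect(c))
E
```

```text
t 7.8 turn [ 0.03 -0.4  -0.71] shift cm [-1.03 -0.29 -0.01] pos [0.557  0.1973 0.2397] F [ 0.41  0.33 -0.19] open 0.08
[0.49339291 0.20285435 0.39794953]
856.5 ((274.5, 160.0), (40.0, 27.0), 90.0)
```

View pics/w7.png

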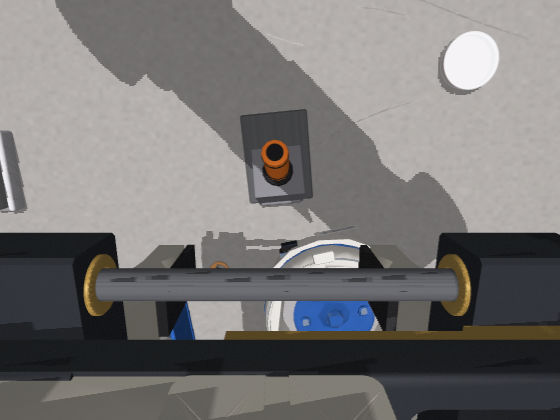

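The probe's top is at px (275,153) and its collar at about (278,174). The foot's corners are at (241,115), (306,110), (313,199) and (248,203). I'll get the axis from these and check it against the foot.

```bash
cat >> h.py <<'E'
def Rprobe(d,ref=(0,1,0)): # tool x = -d, tool z near ref
    x=-np.array(d);z=np.array(ref)-x*np.dot(ref,x);z/=np.linalg.norm(z);return np.stack([x,np.cross(z,x),z],1)
E
python3 - <<'E'
from h import *
s=snap("wrist");im=s["image"];h=cv2.cvtColor(im,cv2.COLOR_RGB2HSV).astype(int)
m=((h[...,0]>=3)&(h[...,0]<18)&(h[...,1]>120)&(h[...,2]>50))
ys,xs=np.nonzero(m);print("orange x,y",xs.min(),xs.max(),ys.min(),ys.max())
for y in range(138,184,3):
    x=xs[ys==y]; print(y,(x.min(),x.max()) if len(x) else "",end=" ")
C=[onz(s,*q,.006) for q in((241,115),(306,110),(313,199),(248,203))]
C=np.array(C);print("\nfoot",C.round(4).tolist(),np.linalg.norm(np.diff(C,axis=0),axis=1),C.mean(0))
print("az of -x:",np.degrees(np.arctan2(*((C[0]+C[1])-(C[2]+C[3]))[1::-1])))
az=np.arctan2(*((C[0]+C[1])-(C[2]+C[3]))[1::-1]);e=np.array([np.cos(az),np.sin(az),0])
d=e*np.sin(np.radians(20))+np.array([0,0,np.cos(np.radians(20))])
mouth=C.mean(0)*[1,1,0]-.008*e+[0,0,.063];top=mouth+d*.066
print("mouth",mouth,"pred top px",proj(s,top),"pred grip",mouth+.036*d,"top from px",onz(s,275,153,.125),"predict collar top px",proj(s,mouth+.006*d))
t=onz(s,275,153,.125);print("grip from top",t-.03*d,"d",d)
cv2.imwrite("pics/c8.png",cv2.resize(im[100:220,220:340],None,fx=5,fy=5,interpolation=cv2.INTER_CUBIC)[:,:,::-1])
E
```

```text
orange x,y 211 288 140 267
138  141 (np.int64(267), np.int64(281)) 144 (np.int64(264), np.int64(284)) 147 (np.int64(262), np.int64(286)) 150 (np.int64(261), np.int64(287)) 153 (np.int64(261), np.int64(287)) 156 (np.int64(261), np.int64(287)) 159 (np.int64(262), np.int64(287)) 162 (np.int64(264), np.int64(288)) 165 (np.int64(264), np.int64(288)) 168 (np.int64(265), np.int64(288)) 171 (np.int64(266), np.int64(287)) 174 (np.int64(267), np.int64(287)) 177 (np.int64(271), np.int64(284)) 180 (np.int64(276), np.int64(279)) 183  
foot [[0.4779, 0.1614, 0.006], [0.4776, 0.2327, 0.006], [0.5772, 0.236, 0.006], [0.5768, 0.1603, 0.006]] [0.07131591 0.09963066 0.07568028] [0.52738471 0.19761788 0.006     ]
az of -x: -179.36029214595501
mouth [0.53538422 0.1977072  0.063     ] pred top px [274.56462143 152.7468411 ] pred grip [0.52307226 0.19756973 0.09682893] top from px [0.51303233 0.19778116 0.125     ] predict collar top px [277.10284539 170.10848286]
grip from top [0.52329229 0.19789572 0.09680922] d [-0.34199883 -0.00381858  0.93969262]
```

View pics/c8.png

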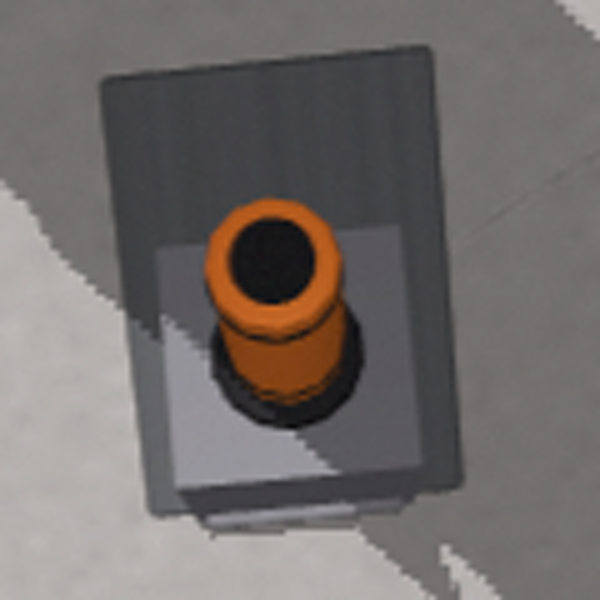

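The model agrees with the pixels to under 1 px: grip at (0.523, 0.198, 0.097), leaning 20° towards world −x.

```bash
python3 - <<'E'
from h import *
d=np.array([-.342,-.0038,.9397]);g=np.array([.5232,.1978,.0968]);R=Rprobe(d)
goal(g+.07*d,R)
E
```

```text
t 7.9 turn [ -3.95  -1.29 -20.69] shift cm [ 7.82  5.68 -0.15] pos [0.557  0.1955 0.24  ] F [-0.51 -0.73  0.38] open 0.0801
```

{"name": "servo_tool", "arguments": {"deltas": [[[-1.3, -0.4, -6.9], [1, 1.9, 0], 8.0], [[-2.6, -0.8, -13.8], [3, 3.8, 0], 8.0], [[-3.9, -1.3, -20.7], [5.5, 5.7, -0.1], 8.0], [[-3.9, -1.3, -20.7], [7, 5.7, -0.1], 8.0], [[-3.9, -1.3, -20.7], [7.8, 5.7, -0.1], 8.0]]}}

```text
clock: 8.4
tool_pos: [0.4961, 0.1946, 0.1603]
orientation: [-89.9, 70.1, 0.2]
force: [-0.5, -0.4, 0.9]
opening: 0.0796
```

```bash
python3 - <<'E'
from h import *
d=np.array([-.342,-.0038,.9397]);g=np.array([.5232,.1978,.0968]);R=Rprobe(d)
goal(g+.07*d,R);goal(g-.019*d,R)
E
```

```text
t 8.4 turn [ 0.06 -0.15 -0.12] shift cm [-0.11 -0.37  0.29] pos [0.4961 0.1946 0.1603] F [-0.55 -0.37  0.86] open 0.0796
t 8.4 turn [ 0.06 -0.15 -0.12] shift cm [ 8.79 -0.39  0.31] pos [0.4961 0.1946 0.1603] F [-0.55 -0.37  0.86] open 0.0796
```

{"name": "servo_tool", "arguments": {"deltas": [[[0, -0.1, -0.1], [0, -0.3, 0.3], 8.0], [[0, -0.1, -0.1], [2, -0.4, 0.3], 7.5], [[0, -0.1, -0.1], [4, -0.4, 0.3], 7], [[0, -0.1, -0.1], [6, -0.4, 0.3], 6], [[0, -0.1, -0.1], [8, -0.4, 0.3], 5]]}}

```text
clock: 8.9
tool_pos: [0.5315, 0.1963, 0.092]
orientation: [-89.5, 70.7, 0.8]
force: [0.1, 0.2, 0.8]
opening: 0.0595
```

```bash
python3 - <<'E'
from h import *
d=np.array([-.342,-.0038,.9397]);g=np.array([.5232,.1978,.0968]);R=Rprobe(d)
goal(g-.019*d,R)
E
```

```text
t 8.9 turn [ 0.25  0.04 -0.7 ] shift cm [1.18 0.61 0.15] pos [0.5315 0.1963 0.092 ] F [0.08 0.25 0.77] open 0.0595
```

{"name": "servo_tool", "arguments": {"deltas": [[[0.2, 0, -0.7], [0.6, 0.6, 0.15], 5], [[0.2, 0, -0.7], [1.2, 0.6, 0.15], 5], [[0.2, 0, -0.7], [1.2, 0.6, 0.15], 4.5], [[0.2, 0, -0.7], [1.2, 0.6, 0.15], 4.5]]}}

```text
clock: 9.3
tool_pos: [0.5334, 0.1965, 0.0873]
orientation: [-88.9, 70.9, 1.4]
force: [-0.5, -0.7, 0.0]
opening: 0.0454
```

```bash
python3 - <<'E'
from h import *
d=np.array([-.342,-.0038,.9397]);g=np.array([.5232,.1978,.0968]);R=Rprobe(d)
goal(g-.019*d,R)
E
```

```text
t 9.3 turn [ 0.21  0.24 -0.93] shift cm [0.67 0.62 0.13] pos [0.5334 0.1965 0.0873] F [-0.54 -0.74  0.01] open 0.0454
```

```bash
python3 - <<'E'
from h import *
o=ctrl.get_obs();print(o["joint_pos"].round(2),o["qvel"].round(2),np.array(o["moment"]).round(2),np.array(o["tau"]).round(1))
E
```

```text
[  43.02    9.34  -52.82   43.92  -18.24 -173.58] [ 0.37 -0.62 -0.55  0.07  0.23 -0.17] [-0.02  1.1  -0.01] [ -0.2 -32.6  19.9   2.8   0.1   0. ]
```

{"name": "servo_tool", "arguments": {"deltas": [[[0.2, 0.2, -0.9], [0.6, 0.6, 0.13], 4.5], [[0.2, 0.2, -0.9], [0.6, 0.6, 0.13], 4.5], [[0.2, 0.2, -0.9], [0.6, 0.6, 0.13], 4.5]]}}

```text
clock: 9.6
tool_pos: [0.5325, 0.1967, 0.0875]
orientation: [-88.9, 70.9, 1.4]
force: [0.4, -0.6, -0.0]
opening: 0.0449
```

```bash
python3 - <<'E'
from h import *
d=np.array([-.342,-.0038,.9397]);g=np.array([.5232,.1978,.0968]);R=Rprobe(d)
goal(g-.019*d,R)
o=ctrl.get_obs();print(o["joint_pos"].round(2),o["qvel"].round(2),np.array(o["moment"]).round(2),np.array(o["tau"]).round(1))
E
```

```text
t 9.6 turn [ 0.2   0.23 -0.95] shift cm [0.72 0.54 0.12] pos [0.5325 0.1967 0.0875] F [ 0.37 -0.58 -0.01] open 0.0449
[  43.14    9.26  -52.87   43.82  -18.31 -173.6 ] [-0.05  0.23 -0.06  0.03  0.07 -0.02] [-0.08  1.09 -0.04] [ -0.  -33.1  19.8   2.8   0.1   0. ]
```

Joint 6 has reached its end stop at −173.6°. I'll back off along the axis and roll the tool 90° to get a better wrist configuration.

{"name": "servo_tool", "arguments": {"deltas": [[[0, 0, 0], [-3, 0.3, 0], 5], [[0, 0, 0], [-6, 0.3, 0], 6], [[0, 0, 0], [-9, 0.3, 0], 7], [[-8, 0, 0], [-9, 0.3, 0], 8], [[-16, 0, 0], [-9, 0.3, 0], 8]]}}

```text
clock: 10.1
tool_pos: [0.5003, 0.197, 0.1732]
orientation: [-104.8, 70.8, 1.9]
force: [-0.0, 0.2, -1.0]
opening: 0.0763
```

```bash
cat > q.py <<'E'
from h import *
import sys
d=np.array([-.342,-.0038,.9397]);g=np.array([.5232,.1978,.0968]);R=Rprobe(d,(-1,0,0))
for a in sys.argv[1:]: goal(g+float(a)*d,R)
print(ctrl.get_obs()["joint_pos"].round(1))
E
python3 q.py 0.07
```

```text
t 10.1 turn [-73.4    0.97  -0.2 ] shift cm [0.97 0.41 0.17] pos [0.5003 0.197  0.1732] F [-0.01  0.16 -0.96] open 0.0763
[  51.2   -0.   -45.2   25.9  -34.8 -144.7]
```

{"name": "servo_tool", "arguments": {"deltas": [[[-8, 0.1, 0], [0, 0, 0], 8], [[-16, 0.2, 0], [0, 0, 0], 8], [[-24, 0.3, 0], [0, 0, 0], 8], [[-32, 0.4, 0], [0, 0, 0], 8], [[-40, 0.5, 0], [0, 0, 0], 8]]}}

```text
clock: 10.6
tool_pos: [0.5001, 0.197, 0.1733]
orientation: [-146.2, 70.5, 0.7]
force: [0.5, 0.3, -0.1]
opening: 0.0798
```

{"name": "servo_tool", "arguments": {"deltas": [[[-8, 0, 0], [0, 0, 0], 8], [[-16, 0, 0], [0, 0, 0], 8], [[-24, 0, 0], [0, 0, 0], 8], [[-32, 0, 0], [0, 0, 0], 8], [[-35, 0, 0], [0, 0, 0], 8]]}}

```text
clock: 11.1
tool_pos: [0.4999, 0.1971, 0.1735]
orientation: [178.5, 70.5, 0.8]
force: [-0.3, 0.0, 0.1]
opening: 0.0803
```

```bash
python3 q.py 0.07
```

```text
t 11.1 turn [2.25 0.53 0.04] shift cm [ 1.01 -0.06  0.42] pos [0.4999 0.1971 0.1735] F [-0.32  0.    0.09] open 0.0803
[ 51.5  -0.1 -45.7  26.9 -34.8 -70.2]
```

{"name": "servo_tool", "arguments": {"deltas": [[[2.2, 0.5, 0], [1, 0, 0.4], 8.0], [[2.2, 0.5, 0], [3, 0, 0.4], 8.0], [[2.2, 0.5, 0], [5, 0, 0.4], 7], [[2.2, 0.5, 0], [7, 0, 0.4], 6.5], [[2.2, 0.5, 0], [8.5, 0, 0.4], 6]]}}

```text
clock: 11.6
tool_pos: [0.5241, 0.1976, 0.0909]
orientation: [-179.3, 70.1, 0.8]
force: [0.7, 0.2, 0.9]
opening: 0.0631
```

```bash
python3 q.py -0.019
```

```text
t 11.6 turn [0.09 0.09 0.06] shift cm [ 1.32 -0.02 -0.12] pos [0.5241 0.1976 0.0909] F [0.7  0.2  0.87] open 0.0631
[ 43.    8.1 -55.   48.7 -17.7 -88.6]
```

{"name": "servo_tool", "arguments": {"deltas": [[[0, 0, 0], [0.4, 0, -0.1], 5.0], [[0, 0, 0], [0.5, 0, -0.1], 4.0], [[0, 0, 0], [0.5, 0, -0.1], 4]]}}

```text
clock: 11.9
tool_pos: [0.5268, 0.1975, 0.0867]
orientation: [-179.3, 70.1, 0.8]
force: [0.2, -0.3, 0.4]
opening: 0.0429
```

```bash
python3 q.py -0.019
```

```text
t 11.9 turn [0.07 0.09 0.05] shift cm [ 0.82 -0.03 -0.01] pos [0.5268 0.1975 0.0867] F [ 0.2  -0.29  0.42] open 0.0429
[ 41.9   8.6 -55.5  51.1 -16.7 -90.1]
```

Aligned within 0.3 mm, and 8 mm above mid-grip, which is fine. Closing now.

{"name": "servo_tool", "arguments": {"deltas": [[[0, 0, 0], [0, 0, 0], 3.0], [[0, 0, 0], [0, 0, 0], 2.2], [[0, 0, 0], [0, 0, 0], 1.8], [[0, 0, 0], [0, 0, 0], 1.6], [[0, 0, 0], [0, 0, 0], 1.6]]}}

```text
clock: 12.4
tool_pos: [0.5267, 0.1978, 0.087]
orientation: [-179.2, 70.1, 0.9]
force: [-6.0, 0.4, 5.3]
opening: 0.0212
```

```bash
python3 q.py -0.019 .06
```

```text
t 12.4 turn [0.09 0.06 0.09] shift cm [ 0.86 -0.   -0.01] pos [0.5267 0.1978 0.087 ] F [-6.02  0.45  5.29] open 0.0212
t 12.4 turn [0.09 0.06 0.09] shift cm [-7.04 -0.02  0.  ] pos [0.5267 0.1978 0.087 ] F [-6.02  0.45  5.29] open 0.0212
[ 42.    8.5 -55.5  51.1 -16.7 -90. ]
```

{"name": "servo_tool", "arguments": {"deltas": [[[0, 0, 0], [-0.8, 0, 0], 1.6], [[0, 0, 0], [-2, 0, 0], 1.6], [[0, 0, 0], [-3.5, 0, 0], 1.6], [[0, 0, 0], [-5, 0, 0], 1.6], [[0, 0, 0], [-6.5, 0, 0], 1.6]]}}

```text
clock: 12.9
tool_pos: [0.504, 0.1974, 0.1483]
orientation: [-179.2, 70.1, 0.9]
force: [-0.0, -0.4, -1.1]
opening: 0.0216
```

```bash
python3 q.py -0.019 .09
```

```text
t 12.9 turn [0.09 0.11 0.07] shift cm [ 7.4  -0.01 -0.06] pos [0.504  0.1974 0.1483] F [-0.05 -0.41 -1.05] open 0.0216
t 12.9 turn [0.09 0.11 0.07] shift cm [-3.5  -0.02 -0.04] pos [0.504  0.1974 0.1483] F [-0.05 -0.41 -1.05] open 0.0216
[ 50.2   1.9 -48.9  31.5 -29.7 -76.4]
```

{"name": "servo_tool", "arguments": {"deltas": [[[0, 0, 0], [-1.5, 0, 0], 1.6], [[0, 0, 0], [-3, 0, 0], 1.6], [[0, 0, 0], [-4.5, 0, 0], 1.6], [[0, 0, 0], [-6, 0, 0], 1.6]]}}

```text
clock: 13.3
tool_pos: [0.483, 0.1969, 0.205]
orientation: [-179.2, 70.1, 0.8]
force: [0.5, -0.2, -1.9]
opening: 0.0214
```

```bash
python3 - <<'E'
from h import *
goal((.531,-.05,.21),Rdown(180))
E
```

```text
t 13.3 turn [  0.06 -19.85   0.27] shift cm [ 1.04 24.69 -4.68] pos [0.483  0.1969 0.205 ] F [ 0.53 -0.18 -1.92] open 0.0214
```

{"name": "servo_tool", "arguments": {"deltas": [[[0, -3, 0], [0, 3, -0.6], 1.6], [[0, -7, 0], [0.1, 7, -1.5], 1.6], [[0, -11, 0], [0.3, 11, -2.4], 1.6], [[0, -15, 0], [0.6, 15, -3.3], 1.6], [[0, -19.8, 0.2], [0.9, 18.5, -4.3], 1.6]]}}

```text
clock: 13.8
tool_pos: [0.5267, 0.0107, 0.211]
orientation: [-74.3, 89.8, 105.8]
force: [0.9, 1.4, -0.9]
opening: 0.0214
```

```bash
python3 - <<'E'
from h import *
goal((.531,-.157,.18),Rdown(180))
E
```

```text
t 13.8 turn [0.09 0.06 0.2 ] shift cm [ 3.04 16.78 -0.4 ] pos [0.5267 0.0107 0.211 ] F [ 0.95  1.37 -0.89] open 0.0214
```

{"name": "servo_tool", "arguments": {"deltas": [[[0, 0, 0], [0, 4, -0.1], 1.6], [[0, 0, 0], [0, 8, -0.2], 1.6], [[0, 0, 0.1], [0.5, 12, -0.3], 1.6], [[0, 0, 0.2], [1.5, 15, -0.4], 1.6], [[0, 0, 0.2], [2.5, 16.8, -0.4], 1.6]]}}

```text
clock: 14.3
tool_pos: [0.5307, -0.1593, 0.1848]
orientation: [-6.9, 89.9, 173.1]
force: [0.4, 0.1, -1.7]
opening: 0.0213
```

{"name": "servo_tool", "arguments": {"deltas": [[[0, 0, 0], [0, 0, 0], 1.6], [[0, 0, 0], [0, 0, 0], 1.6]]}}

```text
clock: 14.5
tool_pos: [0.5302, -0.1596, 0.1842]
orientation: [-7.9, 89.8, 172.0]
force: [-0.2, 0.7, -0.7]
opening: 0.0213
```

```bash
python3 - <<'E'
from h import *
goal((.531,-.157,.13),Rdown(180))
s=snap("wrist");save(s,"w9");print(s["C"],"proj spot",proj(s,(.531,-.157,.026)),"tip exp",proj(s,ctrl.get_obs()["tool_pos"]-[0,0,.0725]))
E
```

```text
t 14.5 turn [-0.1   0.17  0.02] shift cm [ 5.42 -0.25 -0.1 ] pos [ 0.5302 -0.1596  0.1842] F [-0.25  0.7  -0.75] open 0.0213
[ 0.53163313 -0.22654056  0.34166789] proj spot [276.63182103 199.35435441] tip exp [277.4444492  223.26620647]
```

View pics/w9.png

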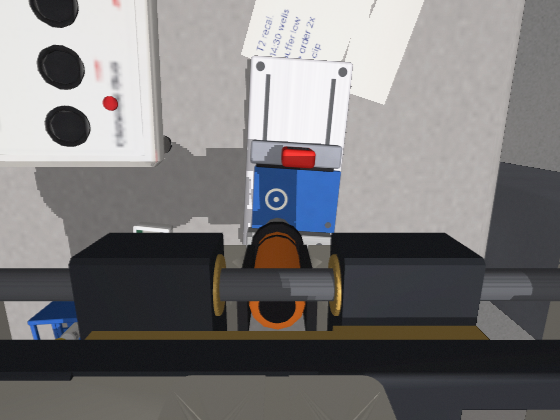

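The wrist view shows the ring at (276.5,199.5), matching the projection of my spot estimate to 0.2 px. The probe hangs at about column 277. I'll check the collar outline and the probe's axis against the upright model.

```bash
python3 - <<'E'
from h import *
s=snap("wrist");im=s["image"].astype(int);T=np.array(ctrl.get_obs()["tool_pos"]);R=toolR();d=-R[:,0];g=T+.0105*d
print("d",d.round(4))
th=np.linspace(0,2*np.pi,361)
for off in(-.030,-.036):
    q=np.array([proj(s,g+off*d+.015*(np.cos(t)*R[:,1]+np.sin(t)*R[:,2])) for t in th]);print("collar",off,"top row",q[:,1].min(),"cols",q[:,0].min(),q[:,0].max())
print([(r,int(im[r,277].mean())) for r in range(212,245)])
print([(c,*map(int,im[236,c])) for c in range(240,312,2)])
for n in("side","scene"):
    s=snap(n);h=cv2.cvtColor(s["image"],cv2.COLOR_RGB2HSV).astype(int)
    u,v=proj(s,g);x0,y0=int(u)-25,int(v)-25;h=h[y0:y0+50,x0:x0+50]
    m=(h[...,0]>=3)&(h[...,0]<20)&(h[...,1]>120)&(h[...,2]>40);ys,xs=np.nonzero(m)
    print(n,(u,v),len(xs));p=np.c_[xs+x0,ys+y0]
    if len(xs)>10:
        print(p.mean(0),p.min(0),p.max(0),"exp ends",proj(s,g+.03*d),proj(s,g-.03*d),"tip",proj(s,g-.083*d))
    k=cv2.resize(s["image"][y0-10:y0+70,x0-15:x0+65],(400,400),interpolation=cv2.INTER_CUBIC);cv2.imwrite(f"pics/t_{n}.png",k[:,:,::-1])
a=cv2.hconcat([cv2.imread("pics/t_side.png"),cv2.imread("pics/t_scene.png")]);cv2.imwrite("pics/t10.png",a)
E
```

```text
d [ 1.2e-03 -3.0e-04  1.0e+00]
collar -0.03 top row 223.9187749032499 cols 250.77727720712025 305.84697322700333
collar -0.036 top row 220.82681227585442 cols 251.5536455583432 304.9702326395719
[(212, 75), (213, 75), (214, 74), (215, 74), (216, 74), (217, 74), (218, 75), (219, 76), (220, 75), (221, 58), (222, 13), (223, 15), (224, 25), (225, 29), (226, 28), (227, 29), (228, 28), (229, 27), (230, 26), (231, 35), (232, 66), (233, 65), (234, 50), (235, 17), (236, 37), (237, 64), (238, 65), (239, 65), (240, 65), (241, 65), (242, 64), (243, 65), (244, 65)]
[(240, 115, 113, 111), (242, 114, 111, 110), (244, 142, 140, 144), (246, 161, 159, 163), (248, 168, 168, 167), (250, 190, 188, 189), (252, 154, 153, 153), (254, 15, 17, 18), (256, 25, 24, 28), (258, 27, 27, 28), (260, 25, 25, 27), (262, 26, 26, 29), (264, 66, 38, 22), (266, 117, 58, 16), (268, 78, 41, 15), (270, 23, 18, 16), (272, 20, 20, 22), (274, 22, 21, 23), (276, 72, 42, 22), (278, 48, 34, 23), (280, 21, 19, 22), (282, 19, 18, 19), (284, 15, 15, 15), (286, 84, 44, 17), (288, 114, 56, 16), (290, 45, 31, 27), (292, 27, 26, 28), (294, 24, 23, 25), (296, 26, 24, 27), (298, 24, 22, 24), (300, 15, 14, 16), (302, 190, 189, 190), (304, 202, 202, 201), (306, 202, 201, 201), (308, 199, 199, 199), (310, 196, 196, 196)]
side (np.float64(251.39466836065083), np.float64(229.786923426771)) 36
[249.72222222 232.86111111] [246 224] [254 240] exp ends [250.63640296 224.26601748] [252.1116535  235.00726909] tip [253.28731188 243.56719987]
scene (np.float64(327.85306461731574), np.float64(157.75297126611238)) 93
[326.01075269 156.17204301] [316 132] [340 167] exp ends [328.17518325 148.79908962] [327.53682139 166.54353514] tip [326.99199843 181.68789427]
```

View pics/t10.png

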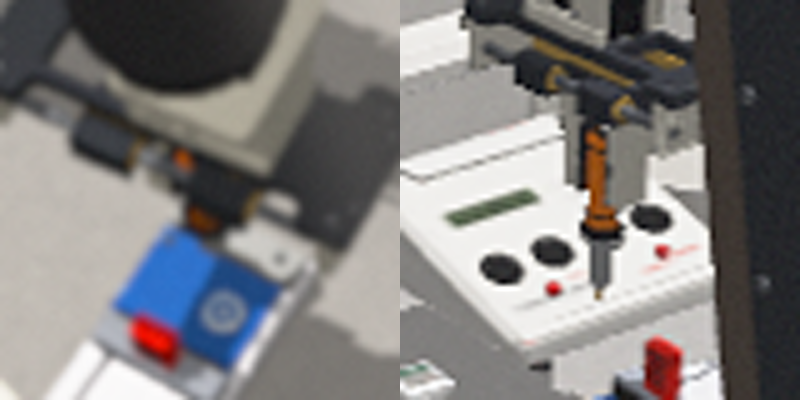

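The collar matches the upright model within 0.5 px. In the scene crop, the tip at about (326.8,181) matches the predicted (327.0,181.7). So the probe is upright in the grip and its tip is 72.5 mm below the TCP. I'll descend.

{"name": "servo_tool", "arguments": {"deltas": [[[0, 0, 0], [1.5, -0.25, -0.1], 1.6], [[0, 0.1, 0], [3.5, -0.25, -0.1], 1.6], [[0, 0.1, 0], [5.5, -0.25, -0.1], 1.6], [[0, 0.1, 0], [7, -0.25, -0.1], 1.6], [[0, 0.1, 0], [7.8, -0.25, -0.1], 1.6]]}}

```text
clock: 15.2
tool_pos: [0.5316, -0.155, 0.1064]
orientation: [-106.3, 90.0, 73.8]
force: [-0.5, 0.2, -0.6]
opening: 0.0215
```

{"name": "servo_tool", "arguments": {"deltas": [[[0, 0, 0], [0, 0, 0], 1.6], [[0, 0, 0], [0, 0, 0], 1.6]]}}

```text
clock: 15.4
tool_pos: [0.5321, -0.1547, 0.1071]
orientation: [-159.2, 90.0, 21.0]
force: [0.5, 0.3, -0.6]
opening: 0.0215
```

```bash
cat > f.py <<'E'
from h import *
F=[]
for i in range(8): ctrl.snapshot("wrist");F.append(ctrl.get_obs()["force"])
goal((.531,-.157,.0945),Rdown(180));print("F",np.mean(F,0).round(2),np.std(F,0).round(2), ctrl.get_obs()["tool_pos"])
E
python3 f.py
```

```text
t 15.8 turn [ 0.11 -0.04  0.03] shift cm [1.23 0.19 0.08] pos [ 0.5318 -0.1551  0.1068] F [ 0.15  0.27 -2.05] open 0.0215
F [-0.27 -0.11 -1.33] [0.48 0.39 0.56] [ 0.53176769 -0.15508077  0.10676195]
```

{"name": "servo_tool", "arguments": {"deltas": [[[0, 0, 0], [0.2, 0.2, 0.08], 1.6], [[0, 0, 0], [0.5, 0.2, 0.08], 1.6], [[0, 0, 0], [0.7, 0.2, 0.08], 1.6], [[0, 0, 0], [0.7, 0.2, 0.08], 1.6]]}}

```text
clock: 16.2
tool_pos: [0.5306, -0.1571, 0.0992]
orientation: [-68.1, 90.0, 112.0]
force: [-0.3, -0.6, -0.9]
opening: 0.0213
```

```bash
python3 f.py
```

```text
t 16.6 turn [ 0.11 -0.05  0.03] shift cm [ 0.53 -0.    0.  ] pos [ 0.531  -0.157   0.0998] F [-0.95 -0.28 -0.31] open 0.0212
F [-0.25 -0.16 -0.59] [0.39 0.47 0.46] [ 0.53102222 -0.15704785  0.09984141]
```

{"name": "servo_tool", "arguments": {"deltas": [[[0, 0, 0], [0.1, 0, 0], 1.6], [[0, 0, 0], [0.2, 0, 0], 1.6], [[0, 0, 0], [0.25, 0, 0], 1.6], [[0, 0, 0], [0.25, 0, 0], 1.6]]}}

```text
clock: 17.0
tool_pos: [0.5311, -0.1571, 0.0974]
orientation: [-155.3, 89.9, 24.8]
force: [0.6, 0.4, -0.2]
opening: 0.0212
```

```bash
python3 f.py
```

```text
t 17.4 turn [ 0.12 -0.05  0.03] shift cm [ 0.29 -0.    0.01] pos [ 0.5311 -0.157   0.0974] F [ 0.22  0.27 -0.25] open 0.0215
F [-0.07  0.43  0.02] [0.61 0.42 0.62] [ 0.53108876 -0.15703921  0.0973875 ]
```

{"name": "servo_tool", "arguments": {"deltas": [[[0, 0, 0], [0.1, 0, 0], 1.6], [[0, 0, 0], [0.2, 0, 0], 1.6], [[0, 0, 0], [0.3, 0, 0], 1.6], [[0, 0, 0], [0.3, 0, 0], 1.6]]}}

```text
clock: 17.8
tool_pos: [0.5311, -0.1571, 0.0943]
orientation: [-156.3, 89.9, 23.8]
force: [0.3, -0.5, 1.1]
opening: 0.0216
```

```bash
python3 f.py; python3 - <<'E'
from h import *
s=snap("scene");t=proj(s,(.531,-.157,.026));print(t)
x0,y0=int(t[0])-40,int(t[1])-50
a=cv2.resize(s["image"][y0:y0+80,x0:x0+80],(560,560),interpolation=cv2.INTER_CUBIC);cv2.imwrite("pics/t11.png",a[:,:,::-1]);print(x0,y0)
for z in (.026,.030,.036,.073): print(z,(proj(s,(.531,-.157,z))-[x0,y0])*7)
E
```

```text
t 18.2 turn [ 0.12 -0.06  0.03] shift cm [-0.01 -0.    0.01] pos [ 0.5311 -0.157   0.0944] F [-0.52  0.    1.44] open 0.0214
F [-0.25  0.47  1.5 ] [0.4  0.57 0.37] [ 0.53112005 -0.15704619  0.09443308]
[325.69075952 205.53182685]
285 155
0.026 [284.83531666 353.72278795]
0.03 [285.10577682 346.2357445 ]
0.036 [285.51265644 334.97225406]
0.073 [288.05372528 264.62883238]
```

View pics/t11.png

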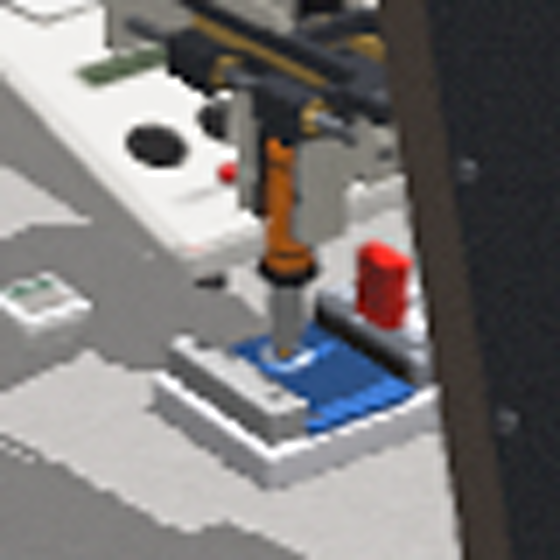

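The scene crop shows the probe upright, with its brass tip on the coupon inside the white ring at crop px (285,352); the predicted point was (285,354). The coupon is still clamped. The contact force rose by about 2.7 N, which means about 3.5–4 mm pushed in. Handing in.

```bash
python3 -c "
from plant import ctrl
print(ctrl.close_job())"
```

```text
the job is handed in; nothing more can be done
None
```

The job is done and handed in at about 18 s of the 48 s allowed, with the arm still holding the probe on the coupon.

- **Clamp:** I slid the jaw in by its handle until the coupon sat home and square against the fixed jaw. The pad is pressed in about 2 mm of its 5 mm, judged from its narrowing in the wrist view. The push rose from about 9 N to 10–11 N.
- **Probe:** I drew the probe out of the stand along its lean, straightened it and pressed its tip down on the test spot. The TCP is within 0.2 mm of the measured spot and about 0.1° off vertical.
- **Tip press:** The contact force is about 2.7 N, which means the tip is in about 3.5 mm. Tool height suggests about 4 mm. Both are near half-way and clear of bottoming at 8 mm. The last scene picture shows the tip inside the white ring and the coupon still clamped.

**Problems along the way**
- My first approach to the probe ran joint 6 to its working limit (−173.6°, inside its range). I backed off and grasped with the tool rolled 90°.
- I grasped about 8 mm above the middle of the grip, because joint 3 was near its limit there.
- There was a brief 8 N side load as the fingers closed.

**Checks:** I saw nothing else disturbed in the pictures I viewed, but I took no separate before-and-after check of the bystanders. I viewed 11 pictures, one past the budget of 10.

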